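# Pin the hold-down and lock it with a spring cotter

## Task

The pin of the blue hold-down has worked its way out: push it fully home, then take the spring cotter from its wooden parking block and push its straight leg down through the pin's cross hole until the bow snaps over the pin and the cotter sits fully home, and let go of it. Feel for the hole and work gently, never pressing on the hold-down with more than about 40 N, and leave the other things on the bench where they are.

Things in the scene. Friction and masses are not known exactly. Their poses are not given: they have to be found in the camera images.
- hold_down: Blue fixture fixed to the bench. Origin on the bench below the middle of its pin, z up. Base 170 x 124 x 12 mm; two blue ears, tops 92 mm high, outer faces y = -27 and 27 mm. A steel arm to +x presses a wooden blank (along y, 150 mm long, axis x = 94 mm, top 60 mm high; screw head on it 92 mm high). The steel pin, 20 mm thick, runs along y through the ears, axis at x = 0, z = 75 mm.
- ear_face (a point): Point fixed to the hold-down at x = 0, y = 27, z = 75 mm, axes as the fixture's: on the pin's axis, at the outer face of the ear. With the pin home its vertical cross hole (x 8, y 6.5 mm, no countersink) is 12 to 28 mm beyond this point along +y, differing each time because the brass bush that stops the head is shimmed: feel for it. The pin ends 17 mm past the hole and cannot turn.
- lock_pin (a joint): Travel of the pin, m, toward the fixture's +y: 0 = 40 mm withdrawn, 0.040 = home (hard stop). Starts at 0 to 0.010, the hole hidden in the ear. About 5 N of friction; stays where left. Dark round head, 34 mm across, 10 mm thick, on the -y side: its outer face is at the fixture's y = -85 mm at 0 and -45 mm at home, up to 8 mm more or less.
- spring_cotter: Steel R-clip of 5 mm wire, 65 g, upright in the block at the start, z up. Origin: on the straight leg's axis, level with the coil's underside. The coil is the grip: x = -2.5 to 20.5, y = -7.5 to 7.5 (flat sides), z = 0 to 23 mm. Straight leg along -z at x = y = 0, blunt tip at z = -62 mm. Sprung bow leg on the +x side: neck at x = 7, z = -33, flared end at x = 15.5, z = -49 mm.
- cotter_seat (a point): The point x = y = 0, z = -22 mm of the cotter, axes as the cotter's. Fully home it lies on the pin's axis, coil underside 12 mm above the pin's top, leg upright in the hole, cotter's y axis along the pin; the bow may be on either side. Pushing down the bow over the pin takes about 5 to 15 N; it falls off at the snap, then a firm stop is met.
- cotter_bow (a joint): spring opening of the bow leg about the coil, rad: 0 = relaxed; about 0.13 while the neck passes over the pin, back below 0.04 once it has snapped on. 3 N m/rad.
- park_block: Brown wooden parking block fixed to the bench, 60 x 40 mm, 75 mm high, on a darker 80 x 60 x 8 mm foot. Origin: centre of its underside. Slot along x, 8 mm wide and 26 mm long, open at the top, down to the foot; the coil rests on its edges and the legs hang in the slot, straight leg at x = -8 mm, bow toward +x. Lift the cotter at least 70 mm straight up to clear it.
- screw_tin: open tin of screws, 70 mm across, 39 mm high; leave alone
- tape_measure: yellow tape measure, 39 x 77 x 62 mm; leave alone
- sanding_block: cork sanding block, 64 x 112 x 32 mm; leave alone
- glue_bottle: white glue bottle with orange nozzle, 59 mm across, 174 mm high; leave alone

How it is judged (in metres and radians):
On the way, in this order (a step that is already met when the one before it is completed fails the run):
1. the lock pin is pushed fully home (value of joint lock_pin above 0.0385 m), for 0.2 s.
2. the cotter has been lifted clear of the parking block (z of spring_cotter in the frame of park_block above 0.13 m), for 0.05 s.
At the end, for the whole second after the job is handed in: Pin within 1.5 mm of home; cotter upright (0.25 rad) in the cross hole, seat point within 3.5 mm of the pin axis sideways and in height, 37 to 57 mm along the pin from mid-fixture, square to the pin within 0.35 rad, bow snapped on (open under 0.05 rad), at rest (value of joint lock_pin above 0.0385 m and x of cotter_seat in the frame of hold_down between -0.0035 and 0.0035 m and y of cotter_seat in the frame of hold_down between 0.037 and 0.057 m and z of cotter_seat in the frame of hold_down between 0.0715 and 0.0785 m and angle between spring_cotter's own z axis and vertical below 0.25 rad and angle between the y axis of spring_cotter and the y axis of hold_down, either way round below 0.35 rad and value of joint cotter_bow below 0.05 rad and linear speed of spring_cotter below 0.02 m/s); the robot touches nothing.
It fails at once if the hold-down or its pin is pressed by the cotter with more than 40 N (contact force between spring_cotter and hold_down above 40 N).
It fails at once if the hold-down or its pin is pressed by the robot with more than 40 N (contact force between the arm and hold_down above 40 N).
It fails at once if the hold-down or its pin is pressed by the fingers with more than 40 N (contact force between the fingers and hold_down above 40 N).
It fails at once if another thing on the bench is moved by more than 20 mm (distance of any of screw_tin, tape_measure, sanding_block, glue_bottle from where it was at the start of the episode above 0.02 m).
It also fails if it takes over 72 s, if anything falls off the work surface, if the arm or the gripper's body presses on something with over 40 N, if the wrist force passes 120 N, or if a joint passes its speed limit or range.

## Robot

A 6-joint arm with a two-finger parallel gripper is mounted at the origin on a cart in front of the work surface, level with it; the furniture and walls round the work are solid. World frame = base frame: x ahead of the robot, y to its left, z up, the work surface at z = 0. Lengths are in m, angles in degrees, forces in N, time in s.
With the tool pointing down it reaches from about 0.35 to 0.875 m from the base axis. Payload 4.2 kg.
Tool frame: the origin (TCP) lies between the finger pads; the fingertips stand 19 mm ahead of it and the grasp point (between the pads) is the TCP; z points along the fingers, y is the line along which they close (so a half turn about z gives the same grasp; the last joint's range is limited). The gripper opens to 87 mm and grips with 3 to 60 N. Pads are 19 mm wide; open, the fingers measure 117 mm over their backs; the gripper's body (75 mm by 190 mm) begins 51 mm behind the grasp point.
Start: joints at [81.566, 22.042, 0.453, 0, -68.411, -14.817], TCP at [0.247, 0.574, 0.205] pointing down, gripper open.
Joint ranges: [-179.83, 179.83], [-69.29, 118.12], [-61.27, 80.66], [-181.25, 117.63], [-171.15, -9.14], [-177.46, 177.46]. Speed limits (degrees/s): [159.86, 159.86, 180, 180, 180, 180].

## Interface

Orientations are given as a 3x3 rotation matrix whose columns are the frame's x, y, z axes.
In Python, from station import r gives the robot as it stands.
- The arm moves only by the tool drive_tool, never from a script. Its argument "steps" is one flat list of numbers, 7 for each row, row after row: the turn, a rotation vector about the tool's x, y, z in rad, then the shift along the tool's x, y, z in m, then the opening, from 0 (shut) to 1 (fully open). A call has 1 to 10 rows; each row shifts and turns the commanded pose from where the row before left it, along the tool's axes as they then stand; what a row does not reach is not made up. A row lasts 1/12 s, in which the tool goes at most 41.7 mm and 7.16 degrees, less where a joint would pass 70% of its speed; a pose out of reach is approached as far as the arm can. A call is refused whole if a number of a shift passes 0.0417 or a number of a turn 0.125, either way. A call with a gripper value outside its range is refused whole. The fingers move at their own pace and stop on an object; the grip force is fixed at half the most. Time passes only in rows, so rows that do not move let the fingers close. It gives the time, the measured TCP pose, the force, the opening and the grip force at its end, in the units of the state.
- r.sense(): the state, without advancing time (a new reading comes with each control period).
- r.capture(name): name is "side" or "top" or "wrist"; returns the picture (384x512x3 uint8, blue, green, red); there is no depth.
- r.camera_params(name): a dict with "camera_matrix" (3x3 intrinsics, pixels), "extrinsics" (4x4, takes a point from world to camera coordinates). Camera axes: x right, y down, z forward; pixel columns grow to the right and rows downward; lengths in m; the calibration is good to about 2 mm. A picture is of the moment at which its call begins: read the wrist's pose just before it. camera_params takes no time and is no camera call; for the wrist camera it gives the pose at the moment of the call.
- r.finish_job(): hands the job in; it is judged then, once.
The state is a dict: "time_s": time; "joints": joint angles; "joint_velocities": joint speeds; "effort": joint torques, N m; "tcp_pos": TCP position; "ee_rot": TCP orientation; "wrist_force": force on the tool from outside, world axes, zero at the start; "moment": the same for the moment, N m; "gripper_width": opening from 0.0 (shut) to 1.0 (fully open); "gripper_force": force on a finger pad.
Only numpy, scipy, OpenCV 4.12 (cv2) and the standard library are available. Lean on these libraries where they do the work, as an engineer would, in place of code of your own. Each camera call takes 0.05 s, during which the arm holds its last target. There are 200 camera calls.

## Working session

There is one attempt and no reset: what is moved stays moved. The work goes in short steps, Python scripts to look and compute and a tool call to move; the robot and the scene stay as the last step left them, time stands still between calls to the robot, and variables do not carry over. Pictures are saved under pics/ and viewed, at most 10 in all, crops included, and the job is handed in when it is done.

Besides the shell and the picture viewer there is one more tool, called after "Emit:" as name(argument=value, ...) on one line, values as JSON. drive_tool: Moves the arm, as the interface text tells. Its arguments: {"type":"object","properties":{"steps":{"type":"array"}},"required":["steps"]}

```bash
mkdir -p pics; ls; python3 - <<'E'
from station import r
import cv2,numpy as np
s=r.sense();print(s)
a=r.capture("side");b=r.capture("top")
cv2.imwrite("pics/side.png",cv2.resize(a,(800,600),interpolation=cv2.INTER_CUBIC));cv2.imwrite("pics/top.png",cv2.resize(b,(800,600),interpolation=cv2.INTER_CUBIC))
for n in("side","top","wrist"):print(n,r.camera_params(n))
E
```

```text
pics
{'time_s': 0.0, 'joints': array([ 8.15658559e+01,  2.20946913e+01,  3.80711538e-01, -2.80147215e-02,
       -6.84118154e+01, -1.48167752e+01]), 'joint_velocities': array([ 0.0340848 , -0.04384181, -0.13555336,  0.03951345, -0.01360056,
       -0.01733787]), 'effort': array([ 2.90167027e-04, -3.90660417e+01,  1.87409198e+01,  4.21982646e+00,
        1.10319606e-02, -1.86077118e-04]), 'tcp_pos': array([0.24645914, 0.57366583, 0.20392714]), 'ee_rot': array([[ 9.18713694e-01, -3.94923476e-01, -7.71752663e-04],
       [-3.94924211e-01, -9.18711291e-01, -2.10506855e-03],
       [ 1.22323104e-04,  2.23873912e-03, -9.99997487e-01]]), 'wrist_force': array([ 0.08071342,  0.78441269, -0.37012505]), 'moment': array([ 0.03600143, -0.00354469,  0.07813251]), 'gripper_force': 0.0, 'gripper_width': 0.9973818726260827}
side {'camera_matrix': array([[365.18645371,   0.        , 257.58697232],
       [  0.        , 365.18645371, 187.52659618],
       [  0.        ,   0.        ,   1.        ]]), 'extrinsics': array([[-0.90549496, -0.42435023, -0.00240154,  0.41757041],
       [-0.1968431 ,  0.4250
[... 428 characters left out ...]
,  0.02455896, -0.08117098,  0.54850922],
       [ 0.08181512,  0.02646953, -0.99629597,  0.91010174],
       [ 0.        ,  0.        ,  0.        ,  1.        ]])}
wrist {'camera_matrix': array([[298.86851332,   0.        , 256.78849251],
       [  0.        , 298.86851332, 198.08850589],
       [  0.        ,   0.        ,   1.        ]]), 'extrinsics': array([[-3.95629422e-01, -9.18409852e-01,  8.38434904e-04,
         6.25163219e-01],
       [-8.76791596e-01,  3.77972643e-01,  2.97276265e-01,
        -3.64923459e-02],
       [-2.73338356e-01,  1.16876104e-01, -9.54791139e-01,
         3.90338002e-01],
       [ 0.00000000e+00,  0.00000000e+00,  0.00000000e+00,
         1.00000000e+00]])}
```

View pics/side.png

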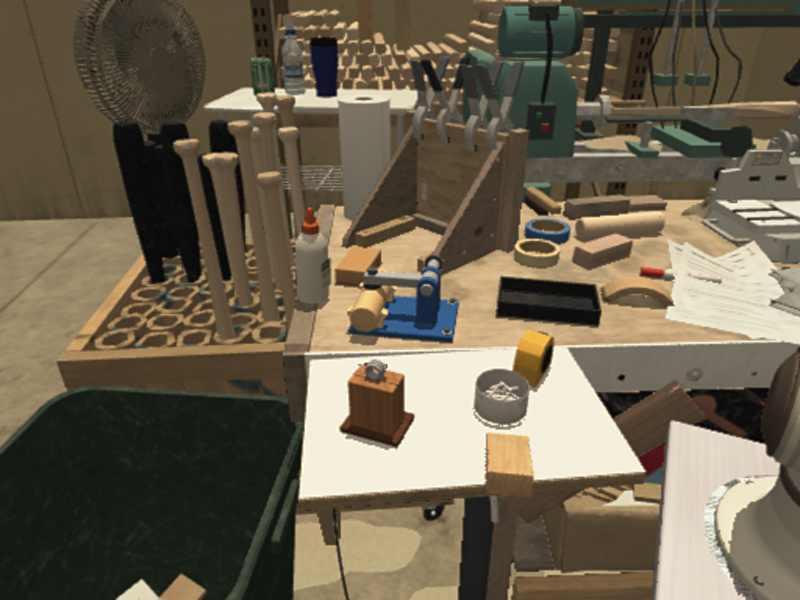

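View pics/top.png

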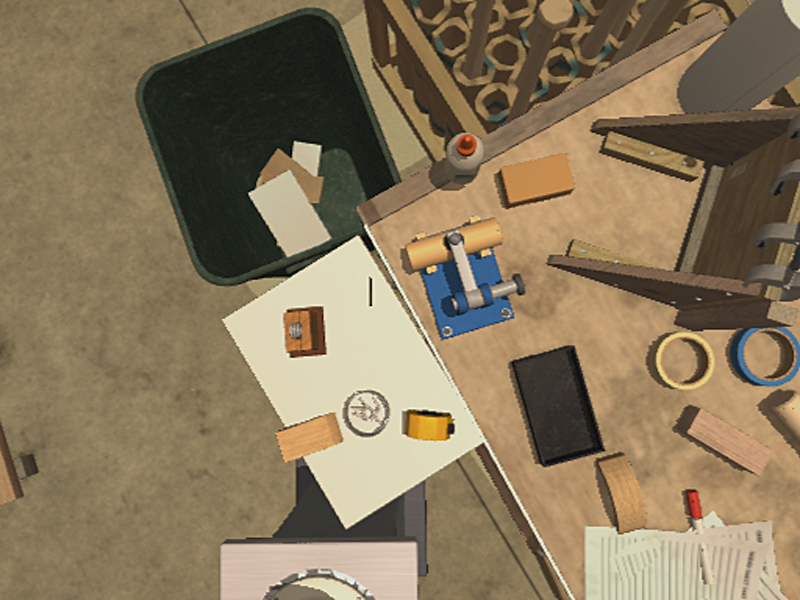

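The top view shows the hold-down near (465,280) with its dark head toward the right (world -y). The park block is near (303,330) with the cotter coil on top. The tin, tape and glue bottle stand apart from both. I'll enlarge these areas next.

```bash
python3 - <<'E'
from station import r
import cv2,numpy as np
a=r.capture("side");b=r.capture("top")
def crop(im,x,y,w,h,W,H):
    return cv2.resize(im[y:y+h,x:x+w],(W,H),interpolation=cv2.INTER_CUBIC)
# top fixture 100x75 @8 
cv2.imwrite("pics/c1.png",crop(b,250,140,100,75,800,600))
L=crop(b,170,185,50,50,400,400);R=crop(a,215,225,50,60,400,480)
o=np.zeros((480,800,3),np.uint8);o[:400,:400]=L;o[:,400:]=R
cv2.imwrite("pics/c2.png",o)
E
```

```text
(no output)
```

View pics/c1.png

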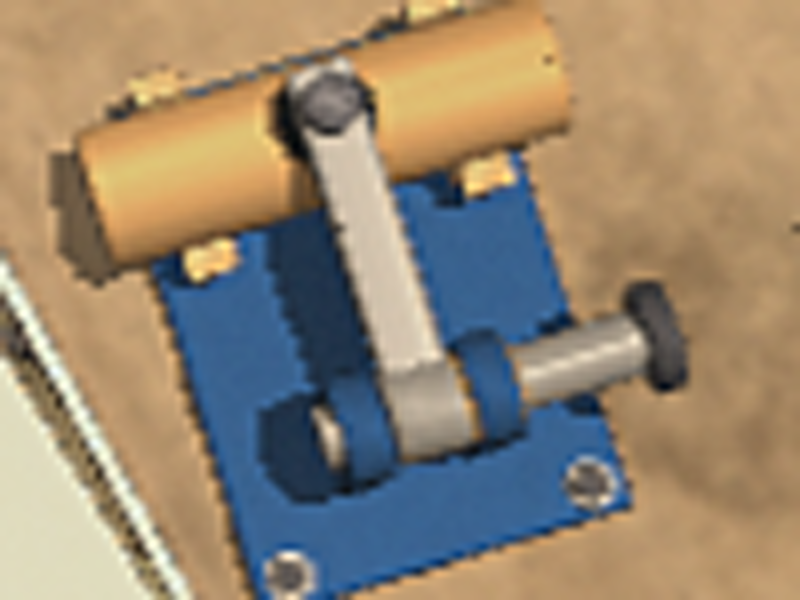

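View pics/c2.png

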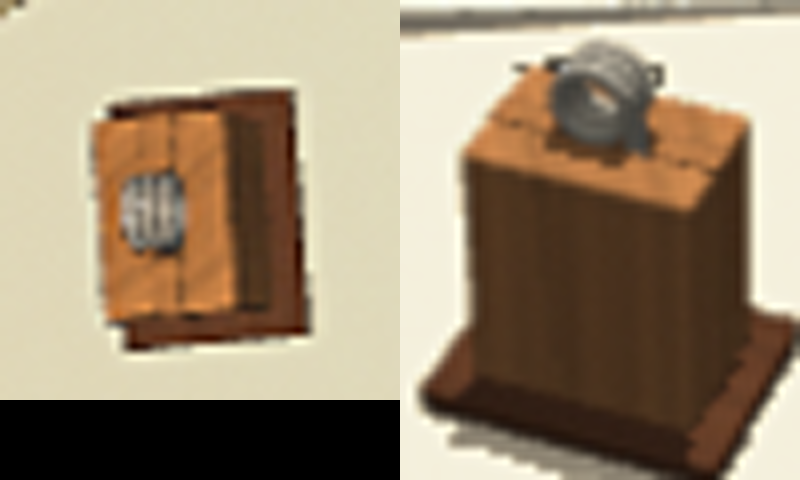

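The crop c1 shows the pin's exposed part from (522,377) to (638,344) and the head face at about (672,335). The arm's screw head is at (330,98), the base screws at (289,575) and (591,483), and a base corner at (631,505). In c2 the top-view coil is at (152,213) and the slot runs (172,115) to (180,320). The side view shows the straight-leg stub at (635,135), on the world -x side.

```bash
cat > h.py <<'E'
from station import r
import numpy as np, cv2
def bp(P,u,v,z):
    K,E=P["camera_matrix"],P["extrinsics"]
    R,t=E[:3,:3],E[:3,3]; c=-R.T@t; d=R.T@np.linalg.inv(K)@[u,v,1]
    return c+d*(z-c[2])/d[2]
def pr(P,p):
    K,E=P["camera_matrix"],P["extrinsics"]; q=K@(E[:3,:3]@p+E[:3,3]); return q[:2]/q[2]
E
python3 - <<'E'
from h import *
T=r.camera_params("top");S=r.camera_params("side");np.set_printoptions(precision=4,suppress=True)
c1=lambda X,Y,z:bp(T,250+(X+.5)/8-.5,140+(Y+.5)/8-.5,z)
c2=lambda X,Y,z:bp(T,170+(X+.5)/8-.5,185+(Y+.5)/8-.5,z)
c3=lambda X,Y,z:bp(S,215+(X-400+.5)/8-.5,225+(Y+.5)/8-.5,z)
for n,a in dict(pinA=(522,377,.075),pinB=(638,344,.075),head=(670,337,.075),pinend=(325,437,.075),screw=(330,98,.092),s1=(289,575,.014),s2=(591,483,.014),corner=(631,505,.012),Ledge=(155,270,.012),Redge=(520,150,.012),blL=(97,200,.044),blR=(555,65,.044),earL=(358,375,.08),earR=(490,330,.08)).items(): print(n,c1(*a))
print("block top")
for n,a in dict(tl=(95,122,.075),tr=(222,110,.075),bl=(107,320,.075),br=(235,308,.075),s1=(172,115,.075),s2=(180,320,.075),coil=(152,213,.096),f1=(295,90,.008),f2=(310,332,.008),f3=(126,350,.008)).items(): print(n,c2(*a))
print("side")
for n,a in dict(c1=(468,155,.075),c2=(692,210,.075),c3=(748,122,.075),c4=(535,68,.075),s1=(490,120,.075),s2=(715,172,.075),coil=(603,95,.0865),stub=(638,140,.078)).items(): print(n,c3(*a))
E
```

```text
pinA [ 0.5419 -0.2845  0.075 ]
pinB [ 0.5509 -0.3192  0.075 ]
head [ 0.5528 -0.3287  0.075 ]
pinend [ 0.5255 -0.2255  0.075 ]
screw [ 0.6243 -0.2289  0.092 ]
s1 [ 0.4859 -0.2168  0.014 ]
s2 [ 0.5128 -0.3131  0.014 ]
corner [ 0.5056 -0.3258  0.012 ]
Ledge [ 0.5846 -0.1768  0.012 ]
Redge [ 0.6203 -0.2947  0.012 ]
blL [ 0.603 -0.159  0.044]
blR [ 0.6415 -0.3022  0.044 ]
earL [ 0.5433 -0.2355  0.08  ]
earR [ 0.5557 -0.2749  0.08  ]
block top
tl [0.5183 0.0349 0.075 ]
tr [ 0.521  -0.0034  0.075 ]
bl [0.4591 0.0316 0.075 ]
br [ 0.4619 -0.0067  0.075 ]
s1 [0.5198 0.0117 0.075 ]
s2 [0.4587 0.0097 0.075 ]
coil [0.4901 0.0134 0.096 ]
f1 [ 0.5308 -0.0143  0.008 ]
f2 [ 0.4531 -0.0183  0.008 ]
f3 [0.4487 0.041  0.008 ]
side
c1 [0.5165 0.0356 0.075 ]
c2 [0.4592 0.0321 0.075 ]
c3 [ 0.4619 -0.0043  0.075 ]
c4 [ 0.5193 -0.0024  0.075 ]
s1 [0.5187 0.0212 0.075 ]
s2 [0.4606 0.0169 0.075 ]
coil [0.491  0.0148 0.0865]
stub [0.4808 0.0169 0.078 ]
```

The block fits at (0.490, 0.0147) with yaw 3°. The hold-down origin fits at (0.534, -0.2545) with yaw 15°, and the pin head face is at fixture y of about -77 mm. Next I check the rack panel beside the head.

```bash
cat >> h.py <<'E'
np.set_printoptions(precision=4,suppress=True)
O=np.array([.5338,-.2545,0]);A=np.radians(15);F=np.array([[np.cos(A),-np.sin(A),0],[np.sin(A),np.cos(A),0],[0,0,1]])
fx=lambda p:F.T@(np.asarray(p)-O)      # world->fixture
fw=lambda p:O+F@np.asarray(p)
def plan(p,yaw=None):   # world target TCP -> shift in tool axes, turn about tool z to make tool x yaw (deg)
    s=r.sense();R=s["ee_rot"];d=R.T@(np.asarray(p)-s["tcp_pos"]);y=np.degrees(np.arctan2(R[1,0],R[0,0]))
    print("t",round(s["time_s"],2),"tcp",s["tcp_pos"],"fix",fx(s["tcp_pos"]),"xyaw",y,"tilt",R[:,2],"shift",d,"turn z rad",None if yaw is None else np.radians(y-yaw),"F",s["wrist_force"],"q",s["joints"])
E
python3 - <<'E'
from h import *
T=r.camera_params("top");S=r.camera_params("side")
PT,PS=[P["camera_matrix"]@P["extrinsics"][:3] for P in(T,S)]
k=.64
for n,t,s in [("tip",(550,260),(430,270)),("topcorner",(712,320),(508,133)),("bottle",(466,143),(310,213))]:
    X=cv2.triangulatePoints(PT,PS,np.array(t)*k,np.array(s)*k)[:,0];X=X[:3]/X[3];print(n,X,fx(X), pr(T,X)/k,pr(S,X)/k)
plan(fw([0,-.115,.205]),15)
E
```

```text
tip [ 0.5905 -0.3877  0.0256] [ 0.0203 -0.1433  0.0256] [551.1368 262.7441] [427.4554 269.8226]
topcorner [ 0.4885 -0.5149  0.2652] [-0.1112 -0.2398  0.2652] [711.4434 318.2324] [509.2121 132.9584]
bottle [ 0.7455 -0.2436  0.1628] [ 0.2073 -0.0443  0.1628] [465.5826 142.2952] [310.6728 213.1282]
t 0.2 tcp [0.2466 0.5739 0.2044] fix [-0.063   0.8745  0.2044] xyaw -23.256010433190262 tilt [-0.0004 -0.0013 -1.    ] shift [0.6622 0.738  0.0004] turn z rad -0.6676933407364722 F [0.1744 0.2171 0.5651] q [ 81.5663  22.0742   0.4093  -0.0142 -68.4101 -14.817 ]
```

Emit:
drive_tool(steps=[0,0,0,0.0275,0.0305,0,0,0,0,0,0.0275,0.0305,0,0,0,0,0,0.0275,0.0305,0,0,0,0,0,0.0275,0.0305,0,0,0,0,0,0.0275,0.0305,0,0,0,0,0,0.0275,0.0305,0,0,0,0,0,0.0275,0.0305,0,0,0,0,0,0.0275,0.0305,0,0,0,0,0,0.0275,0.0305,0,0,0,0,0,0.0275,0.0305,0,0])

```text
time_s: 1.03
tcp_pos: [0.3789, 0.1835, 0.2052]
ee_rot: [[0.919, -0.394, 0.0], [-0.394, -0.919, 0.0], [0.0, -0.001, -1.0]]
wrist_force: [1.1, -0.2, -0.7]
gripper_width: 0.322
gripper_force: 0.0
```

Emit:
drive_tool(steps=[0,0,0,0.0275,0.0305,0,0,0,0,0,0.0275,0.0305,0,0,0,0,0,0.0275,0.0305,0,0,0,0,0,0.0275,0.0305,0,0,0,0,0,0.0275,0.0305,0,0,0,0,0,0.0275,0.0305,0,0,0,0,0,0.0275,0.0305,0,0,0,0,0,0.0275,0.0305,0,0,0,0,0,0.0275,0.0305,0,0,0,0,0,0.0275,0.0305,0,0])

```text
time_s: 1.87
tcp_pos: [0.5113, -0.2055, 0.205]
ee_rot: [[0.919, -0.395, -0.0], [-0.395, -0.919, 0.0], [-0.0, -0.0, -1.0]]
wrist_force: [1.1, 0.7, 0.3]
gripper_width: 0.005
gripper_force: 0.0
```

Emit:
drive_tool(steps=[0,0,0.0905,0,0,0,0,0,0,0.0905,0,0,0,0,0,0,0.0905,0,0,0,0,0,0,0.0905,0,0,0,0,0,0,0.0905,0,0,0,0,0,0,0.0905,0,0,0,0,0,0,0.0905,0,0,0,0,0,0,0.0905,0,0,0,0,0,0,0.0905,0,0,0,0,0,0,0.0905,0,0,0,0])

```text
time_s: 2.7
tcp_pos: [0.511, -0.2033, 0.2048]
ee_rot: [[0.253, -0.968, -0.0], [-0.968, -0.253, 0.0], [-0.0, 0.0, -1.0]]
wrist_force: [-0.4, -0.9, -0.4]
gripper_width: 0.006
gripper_force: 0.0
```

```bash
python3 - <<'E'
from h import *
plan(fw([0,-.115,.205]),-75)
cv2.imwrite("pics/w1.png",cv2.resize(r.capture("wrist"),(800,600)))
E
```

```text
t 2.7 tcp [ 0.511  -0.2033  0.2048] fix [-0.0087  0.0554  0.2048] xyaw -75.36464888885772 tilt [-0.0005  0.0002 -1.    ] shift [ 0.1703 -0.0098 -0.0002] turn z rad -0.006364323724305996 F [-0.3565 -0.8755 -0.3538] q [ -4.8064  14.7724 -10.19    -0.0069 -65.0666  19.4446]
```

View pics/w1.png

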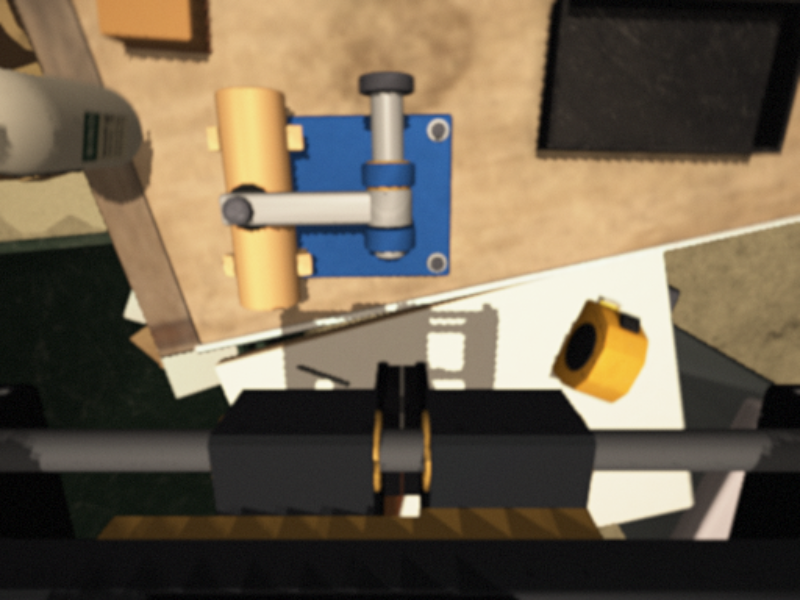

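The wrist view shows the head at (387,82), the pin end at (390,255), the arm's screw at (238,211) and the base screws at (437,130) and (437,262). The gripper body is long along the tool y axis.

```bash
python3 - <<'E'
from h import *
W=r.camera_params("wrist");k=.64
for n,u,v,z in [("pin",387,130,.075),("headface",387,73,.085),("end",390,257,.075),("screw",238,211,.092),("s1",437,130,.014),("s2",437,262,.014),("cornR",451,115,.012),("cornL",450,275,.012),("blL",268,307,.044),("blR",252,88,.05)]:
    print(n,fx(bp(W,u*k,v*k,z))*1000)
plan(fw([0,-.115,.085]),-75)
E
```

```text
pin [ -0.5942 -45.9395  75.    ]
headface [ -1.4545 -76.139   85.    ]
end [-1.0809 33.5518 75.    ]
screw [91.2937  0.7475 92.    ]
s1 [-35.9752 -49.5176  14.    ]
s2 [-37.2437  49.7632  14.    ]
cornR [-46.3217 -59.8984  12.    ]
cornL [-48.1323  61.0435  12.    ]
blL [93.1671 77.0679 44.    ]
blR [ 87.5982 -74.0452  50.    ]
t 2.75 tcp [ 0.511  -0.2033  0.2048] fix [-0.0088  0.0554  0.2048] xyaw -75.53222076161467 tilt [-0.0005  0.0002 -1.    ] shift [ 0.1703 -0.0104  0.1198] turn z rad -0.009289004637647792 F [-0.4298 -0.1641 -0.3632] q [ -4.8074  14.7711 -10.1913  -0.0113 -65.068   19.2799]
```

Emit:
drive_tool(steps=[0,0,-0.009,0.034,-0.002,0,0,0,0,0,0.034,-0.002,0,0,0,0,0,0.034,-0.002,0,0,0,0,0,0.034,-0.002,0,0,0,0,0,0.034,-0.002,0,0,0,0,0,0,0,0.02,0,0,0,0,0,0,0.033,0,0,0,0,0,0,0.033,0,0,0,0,0,0,0.033,0,0,0,0,0,0,0,0])

```text
time_s: 3.58
tcp_pos: [0.5607, -0.3622, 0.0778]
ee_rot: [[0.265, -0.964, -0.014], [-0.964, -0.265, 0.008], [-0.011, 0.011, -1.0]]
wrist_force: [-0.8, 0.5, -1.6]
gripper_width: 0.005
gripper_force: 0.0
```

Emit:
drive_tool(steps=[0,0,0,-0.006,0,0,0,0,0,0,-0.006,0,0,0,0,0,0,-0.004,0,0,0,0,0,0,-0.004,0,0,0,0,0,0,-0.004,0,0,0,0,0,0,-0.004,0,0,0,0,0,0,-0.003,0,0,0,0,0,0,-0.003,0,0,0,0,0,0,-0.003,0,0,0,0,0,0,-0.003,0,0,0])

```text
time_s: 4.42
tcp_pos: [0.555, -0.3258, 0.086]
ee_rot: [[0.266, -0.964, -0.0], [-0.964, -0.266, -0.0], [0.0, 0.0, -1.0]]
wrist_force: [-0.1, -0.3, 0.7]
gripper_width: 0.002
gripper_force: 0.0
```

```bash
python3 - <<'E'
from h import *
plan(fw([0,-.054,.085]),-75)
E
```

```text
t 4.42 tcp [ 0.555  -0.3258  0.086 ] fix [ 0.002  -0.0744  0.086 ] xyaw -74.58609050787514 tilt [-0. -0. -1.] shift [-0.0204  0.0019  0.001 ] turn z rad 0.0072240834428363215 F [-0.0718 -0.2555  0.6727] q [-16.0383  29.5003  -5.5537   0.0023 -54.9483  31.4509]
```

Emit:
drive_tool(steps=[0,0,0,-0.002,0,0,0,0,0,0,-0.002,0,0,0,0,0,0,-0.002,0,0,0])

```text
time_s: 4.67
tcp_pos: [0.5535, -0.3202, 0.086]
ee_rot: [[0.266, -0.964, -0.0], [-0.964, -0.266, 0.0], [-0.0, 0.0, -1.0]]
wrist_force: [0.6, -0.4, 0.1]
gripper_width: 0.004
gripper_force: 0.0
```

Emit:
drive_tool(steps=[0,0,0,-0.002,0,0,0,0,0,0,-0.002,0,0,0,0,0,0,-0.002,0,0,0])

```text
time_s: 4.92
tcp_pos: [0.5519, -0.3144, 0.086]
ee_rot: [[0.266, -0.964, -0.0], [-0.964, -0.266, 0.0], [-0.0, 0.0, -1.0]]
wrist_force: [0.2, 0.1, -0.6]
gripper_width: 0.007
gripper_force: 0.0
```

```bash
python3 - <<'E'
from h import *
plan(fw([0,-.054,.085]),-75)
cv2.imwrite("pics/t2.png",cv2.resize(r.capture("top")[140:215,250:350],(400,300),interpolation=cv2.INTER_CUBIC))
E
```

```text
t 4.92 tcp [ 0.5519 -0.3144  0.086 ] fix [ 0.002  -0.0625  0.086 ] xyaw -74.58922885647914 tilt [-0.0001  0.     -1.    ] shift [-0.0085  0.0019  0.001 ] turn z rad 0.007169308926621204 F [ 0.205   0.0957 -0.6365] q [-15.0954  28.7754  -6.8641   0.0008 -54.3647  30.5057]
```

View pics/t2.png

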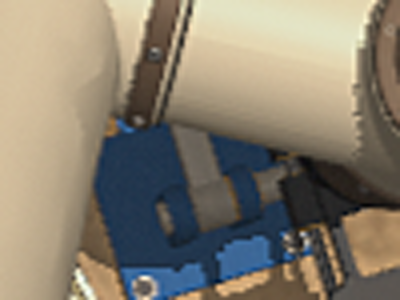

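The finger is at (295,195), and the pin end at (162,215) looks unchanged. I'll check with the wrist view before going on.

```bash
python3 - <<'E'
from h import *
w=cv2.resize(r.capture("wrist"),(400,300),interpolation=cv2.INTER_AREA)
s=cv2.resize(r.capture("side")[140:220,200:310],(400,291),interpolation=cv2.INTER_CUBIC)
o=np.zeros((300,800,3),np.uint8);o[:,:400]=w;o[:291,400:]=s
cv2.imwrite("pics/w2.png",o)
E
```

```text
(no output)
```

View pics/w2.png

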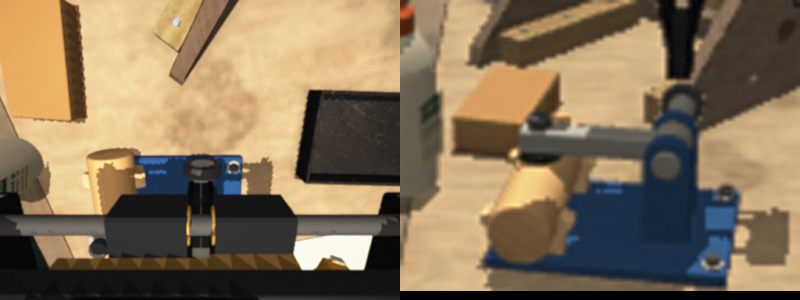

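```bash
python3 - <<'E'
from h import *
S=r.camera_params("side");s=r.sense();p=s["tcp_pos"];W=r.camera_params("wrist")
f=lambda q:(pr(S,np.array(q))-[200,140])*400/110+[400,0]
print(p,s["time_s"])
for dz in(.0,-.019): print(dz,f(p+[0,0,dz]), pr(W,p+[0,0,dz])*400/512)
for y in(-.077,-.067,.033): print(y,f(fw([0,y,.075])),f(fw([0,y,.092])),pr(W,fw([0,y,.092]))*400/512)
E
```

```text
[ 0.5519 -0.3144  0.0861] 5.0667
0.0 [678.5535  93.3706] [201.2558 183.8625]
-0.019 [677.9924 116.6306] [201.1946 175.191 ]
-0.077 [683.3735  99.1305] [683.914   78.3772] [203.9332 170.2846]
-0.067 [681.6663 104.6812] [682.1977  83.789 ] [203.7988 181.8909]
0.033 [662.7833 166.0775] [663.1982 143.6994] [202.6569 280.5078]
```

The images put the fingertips at about z 0.10, above the head, not 19 mm ahead of the TCP, so they passed over it. I'll back off, go lower and push again.

Emit:
drive_tool(steps=[0,0,0,0,0,-0.02,0,0,0,0,0.02,0.002,0,0,0,0,0,0.02,0,0,0,0,0,0,0.02,0,0,0,0,0,0,0,0,0,0,0,0,0,0,0,0.015,0,0,0,0,0,0,0.015,0,0,0,0,0,0,0.014,0,0,0,0,0,0,0,0])

```text
time_s: 5.82
tcp_pos: [0.5636, -0.3716, 0.0585]
ee_rot: [[0.265, -0.964, -0.006], [-0.964, -0.265, 0.003], [-0.005, 0.005, -1.0]]
wrist_force: [-0.2, 1.0, -0.8]
gripper_width: 0.009
gripper_force: 0.0
```

```bash
python3 - <<'E'
from h import *
plan(fw([0,-.098,.062]),-75)
w=r.capture("wrist");W=r.camera_params("wrist");p=r.sense()["tcp_pos"];print(pr(W,p),pr(W,p-[0,0,.019]))
o=np.zeros((480,800,3),np.uint8)
o[:,:400]=cv2.resize(w[170:290,206:306],(400,480),interpolation=cv2.INTER_CUBIC)
o[:400,400:]=cv2.resize(r.capture("side")[140:220,240:320],(400,400),interpolation=cv2.INTER_CUBIC)
cv2.imwrite("pics/w3.png",o)
S=r.camera_params("side");print((pr(S,p)-[240,140])*5+[400,0],(pr(S,p-[0,0,.019])-[240,140])*5+[400,0],(pr(W,p-[0,0,.019])-[206,170])*4)
E
```

```text
t 5.82 tcp [ 0.5636 -0.3716  0.0585] fix [-0.0015 -0.1208  0.0585] xyaw -74.64269442675311 tilt [-0.006   0.0034 -1.    ] shift [-0.0228 -0.0016 -0.0034] turn z rad 0.006236158688884 F [-0.2285  1.0064 -0.8011] q [-19.7352  34.0022  -1.723   -0.0823 -54.6625  35.141 ]
[257.5664 235.3615] [257.4042 224.1938]
[600.111  127.5727] [599.2411 157.6445] [205.6168 216.7752]
```

View pics/w3.png

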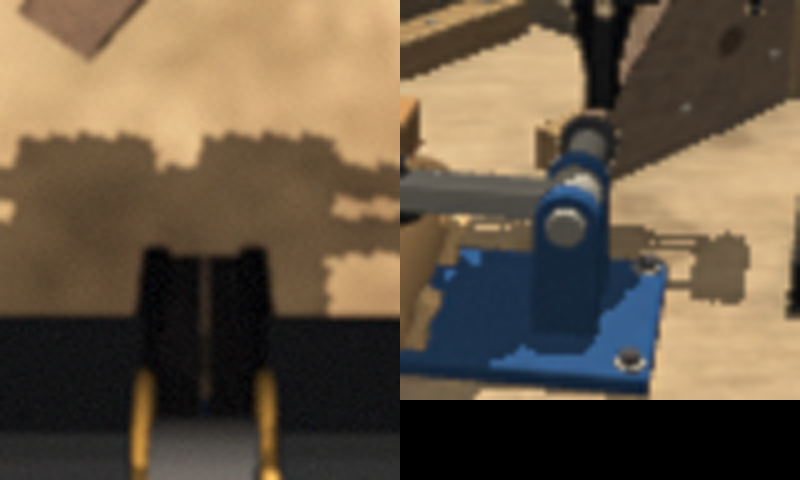

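Emit:
drive_tool(steps=[0,0,0,-0.01,-0.0015,0.004,0,0,0,0,-0.01,0,0,0,0,0,0,-0.006,0,0,0,0,0,0,-0.003,0,0,0,0,0,0,-0.003,0,0,0,0,0,0,-0.003,0,0,0,0,0,0,-0.003,0,0,0])

```text
time_s: 6.5
tcp_pos: [0.5581, -0.3371, 0.0589]
ee_rot: [[0.267, -0.964, 0.002], [-0.964, -0.267, -0.003], [0.003, -0.002, -1.0]]
wrist_force: [-0.2, -5.6, -1.0]
gripper_width: 0.004
gripper_force: 2.9
```

```bash
python3 - <<'E'
from h import *
plan(fw([0,-.054,.062]),-75)
E
```

```text
t 6.5 tcp [ 0.5581 -0.3371  0.0589] fix [ 0.0021 -0.0861  0.0589] xyaw -74.54231705042115 tilt [ 0.0024 -0.0029 -1.    ] shift [-0.0321  0.0019 -0.0032] turn z rad 0.00798807440039018 F [-0.1598 -5.643  -1.0051] q [-16.8887  31.7611  -6.0141   0.1479 -52.0459  32.2558]
```

Emit:
drive_tool(steps=[0,0,0,-0.0022,0,0,0,0,0,0,-0.0022,0,0,0,0,0,0,-0.0022,0,0,0,0,0,0,-0.0022,0,0,0,0,0,0,-0.0022,0,0,0,0,0,0,-0.0022,0,0,0,0,0,0,-0.0022,0,0,0,0,0,0,-0.0022,0,0,0,0,0,0,-0.002,0,0,0,0,0,0,-0.002,0,0,0])

```text
time_s: 7.33
tcp_pos: [0.5524, -0.3169, 0.0589]
ee_rot: [[0.266, -0.964, 0.002], [-0.964, -0.266, -0.003], [0.003, -0.002, -1.0]]
wrist_force: [0.5, -5.9, -1.1]
gripper_width: 0.007
gripper_force: 2.9
```

Emit:
drive_tool(steps=[0,0,0,-0.001,0,0,0,0,0,0,-0.001,0,0,0,0,0,0,-0.001,0,0,0])

```text
time_s: 7.58
tcp_pos: [0.5516, -0.3139, 0.0588]
ee_rot: [[0.266, -0.964, 0.002], [-0.964, -0.266, -0.003], [0.003, -0.001, -1.0]]
wrist_force: [-0.2, -5.4, -0.1]
gripper_width: 0.001
gripper_force: 2.7
```

Emit:
drive_tool(steps=[0,0,0,-0.001,0,0,0,0,0,0,-0.001,0,0,0,0,0,0,-0.001,0,0,0])

```text
time_s: 7.83
tcp_pos: [0.5507, -0.311, 0.0588]
ee_rot: [[0.266, -0.964, 0.002], [-0.964, -0.266, -0.003], [0.003, -0.001, -1.0]]
wrist_force: [0.3, -5.4, -1.2]
gripper_width: 0.005
gripper_force: 2.7
```

Emit:
drive_tool(steps=[0,0,0,-0.001,0,0,0,0,0,0,-0.001,0,0,0])

```text
time_s: 8.0
tcp_pos: [0.5502, -0.3091, 0.0588]
ee_rot: [[0.266, -0.964, 0.002], [-0.964, -0.266, -0.003], [0.003, -0.001, -1.0]]
wrist_force: [0.6, -5.3, 0.5]
gripper_width: 0.007
gripper_force: 2.7
```

Emit:
drive_tool(steps=[0,0,0,-0.001,0,0,0,0,0,0,-0.001,0,0,0])

```text
time_s: 8.17
tcp_pos: [0.5496, -0.3072, 0.0588]
ee_rot: [[0.266, -0.964, 0.002], [-0.964, -0.266, -0.003], [0.003, -0.001, -1.0]]
wrist_force: [0.3, -5.4, -0.1]
gripper_width: 0.002
gripper_force: 2.7
```

Emit:
drive_tool(steps=[0,0,0,-0.001,0,0,0,0,0,0,-0.001,0,0,0])

```text
time_s: 8.33
tcp_pos: [0.5491, -0.3052, 0.0588]
ee_rot: [[0.266, -0.964, 0.002], [-0.964, -0.266, -0.003], [0.003, -0.001, -1.0]]
wrist_force: [-0.0, -5.4, -0.1]
gripper_width: 0.006
gripper_force: 2.7
```

Emit:
drive_tool(steps=[0,0,0,-0.001,0,0,0,0,0,0,-0.001,0,0,0])

```text
time_s: 8.5
tcp_pos: [0.5485, -0.3033, 0.0589]
ee_rot: [[0.266, -0.964, 0.002], [-0.964, -0.266, -0.003], [0.003, -0.001, -1.0]]
wrist_force: [-0.3, -5.0, -0.3]
gripper_width: 0.002
gripper_force: 2.7
```

Emit:
drive_tool(steps=[0,0,0,-0.001,0,0,0,0,0,0,-0.001,0,0,0])

```text
time_s: 8.67
tcp_pos: [0.5484, -0.3024, 0.0589]
ee_rot: [[0.266, -0.964, 0.003], [-0.964, -0.266, -0.004], [0.005, -0.002, -1.0]]
wrist_force: [0.5, -12.3, -2.6]
gripper_width: 0.005
gripper_force: 6.0
```

Emit:
drive_tool(steps=[0,0,0,-0.0007,0,0,0,0,0,0,0,0,0,0,0,0,0,0,0,0,0])

```text
time_s: 8.92
tcp_pos: [0.5484, -0.3025, 0.0589]
ee_rot: [[0.266, -0.964, 0.003], [-0.964, -0.266, -0.005], [0.006, -0.002, -1.0]]
wrist_force: [0.3, -11.5, -3.2]
gripper_width: 0.006
gripper_force: 5.6
```

```bash
python3 - <<'E'
from h import *
plan(fw([0,-.09,.16]),-75)
E
```

```text
t 8.92 tcp [ 0.5484 -0.3025  0.0589] fix [ 0.0016 -0.0501  0.0589] xyaw -74.57221677607971 tilt [ 0.0035 -0.005  -1.    ] shift [ 0.0405  0.0017 -0.1009] turn z rad 0.007466225742205165 F [  0.3265 -11.5105  -3.2127] q [-13.9744  29.5766 -10.1656   0.2974 -49.9968  29.2118]
```

Emit:
drive_tool(steps=[0,0,0,0.01,0.0015,0,0,0,0,0,0.005,0,-0.03,0,0,0,0,0,0,-0.035,0,0,0,0,0,0,-0.035,0,0,0,0,-0.036,0,0,0,0,0,0,-0.036,0,0,0,0,0,0,-0.036,0,0,0.5,0,0,0,-0.036,0,0,0.5,0,0,0,-0.036,0,0.01,0.5,0,0,0,0,0,0,0.5])

```text
time_s: 9.75
tcp_pos: [0.4987, -0.1359, 0.147]
ee_rot: [[0.269, -0.963, -0.004], [-0.963, -0.269, 0.003], [-0.003, 0.003, -1.0]]
wrist_force: [-0.4, 0.6, -0.3]
gripper_width: 0.221
gripper_force: 0.0
```

```bash
python3 - <<'E'
from h import *
W=r.camera_params("wrist");w=r.capture("wrist")
plan([.489,.0145,.2],3)
for y in(.027,.039,.0515,.055,.0685): print(y,pr(W,fw([0,y,.085])))
c=pr(W,fw([0,.048,.085])).astype(int);print(c)
x0,y0=c[0]-40,c[1]-45
o=cv2.resize(w[y0:y0+90,x0:x0+80],(533,600),interpolation=cv2.INTER_CUBIC);print(x0,y0)
cv2.imwrite("pics/w4.png",o)
E
```

```text
t 9.8 tcp [ 0.5003 -0.1377  0.1478] fix [-0.0021  0.1214  0.1478] xyaw -74.36474341873779 tilt [-0.0018  0.001  -1.    ] shift [-0.1497 -0.0301 -0.0521] turn z rad -1.3502694976175886 F [ 0.0475  0.0866 -0.3201] q [  2.5002  14.788  -19.0513  -0.0774 -56.2639  13.1781]
0.027 [254.2835  83.1404]
0.039 [254.164  99.913]
0.0515 [254.0435 116.8303]
0.055 [254.0105 121.4694]
0.0685 [253.8857 138.9779]
[254 112]
214 67
```

View pics/w4.png

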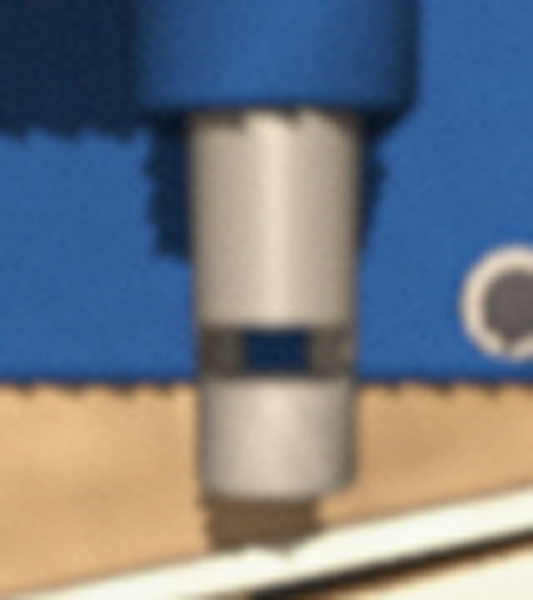

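The crop shows the hole at (277,350), giving fixture y of about 53.5 mm. The pin end at row 495 (about 70.5 mm) agrees with that. Now to the cotter.

Emit:
drive_tool(steps=[0,0,0,-0.03,-0.006,-0.0104,0.3,0,0,0,-0.03,-0.006,-0.0104,0.3,0,0,0,-0.03,-0.006,-0.0104,0.3,0,0,0,-0.03,-0.006,-0.0104,0.3,0,0,0,-0.03,-0.006,-0.0104,0.3,0,0,-0.1227,0,0,0,0.3,0,0,-0.1227,0,0,0,0.3,0,0,-0.1227,0,0,0,0.3,0,0,-0.1227,0,0,0,0.3,0,0,-0.1227,0,0,0,0.3])

```text
time_s: 10.63
tcp_pos: [0.4915, 0.0119, 0.2003]
ee_rot: [[0.776, -0.631, 0.0], [-0.631, -0.776, 0.0], [0.0, -0.0, -1.0]]
wrist_force: [-0.2, 0.3, -1.0]
gripper_width: 0.301
gripper_force: 0.0
```

Emit:
drive_tool(steps=[0,0,-0.1227,0,0,0,0.3,0,0,-0.1227,0,0,0,0.3,0,0,-0.1227,0,0,0,0.3,0,0,-0.1227,0,0,0,0.3,0,0,-0.1227,0,0,0,0.3,0,0,-0.1227,0,0,0,0.3,0,0,0,0,0,0,0.3,0,0,0,0,0,0,0.3])

```text
time_s: 11.3
tcp_pos: [0.4913, 0.0118, 0.2002]
ee_rot: [[0.999, 0.044, 0.0], [0.044, -0.999, 0.0], [0.0, -0.0, -1.0]]
wrist_force: [-0.5, 0.2, 0.3]
gripper_width: 0.303
gripper_force: 0.0
```

```bash
python3 - <<'E'
from h import *
plan([.491,.0148,.115],3)
s=r.sense();print(s["gripper_width"])
W=r.camera_params("wrist");R=s["ee_rot"];p=s["tcp_pos"]
w=r.capture("wrist");np.save("w5.npy",w)
for dz in(-.02,0,.019):print(dz,[pr(W,p+R@[x,y,dz]) for x in(0,.0095) for y in(.013,.028)])
g=cv2.cvtColor(w,cv2.COLOR_BGR2GRAY)
for du in range(-60,61,6): print(256+du, g[170:260:4,256+du])
print("coil",pr(W,np.array([.491,.0148,.098])),pr(W,np.array([.491,.0148,.0865])))
E
```

```text
t 11.3 tcp [0.4913 0.0118 0.2002] fix [0.0279 0.2682 0.2002] xyaw 2.505641067678245 tilt [ 0.0001  0.0002 -1.    ] shift [-0.0002 -0.003   0.0852] turn z rad -0.00862819105565844 F [-0.5112  0.2457  0.2752] q [ 20.35     9.187  -18.2078  -0.0065 -62.5951  72.1586]
0.3030869521542092
-0.02 [array([280.2551, 251.0627]), array([305.7182, 251.063 ]), array([280.6237, 236.2785]), array([306.5011, 236.2766])]
0 [array([278.008 , 236.7923]), array([300.9791, 236.7907]), array([278.307 , 223.2666]), array([301.6149, 223.2631])]
0.019 [array([276.2459, 225.6019]), array([297.2631, 225.5991]), array([276.4955, 213.092 ]), array([297.7942, 213.0876])]
196 [137 136 137 139 136 136 137 134 133 239 241 240 240 240 241 240 161 138
 147 146  17  13  15]
202 [137 137 138 137 135 137 136 134 151 242 241 241 240 240 240 240 241 240
 189 131  65  56  52]
208 [136 136 135 138 137 136 135 133 242 241 241 240 241 242 241 240 240 241
 240 241 226 120  41]
214 [138 136 138 136 138 135 136 133 243 241 241 240 241 241 240 240 240 240
 242 238 105   0   3]
220 [136 136 137 137 134 135 134 133 156 242 241 241 24
[... 972 characters left out ...]
241 242 241 242 241 241 242 242 134  79
  81  55  56  56  38]
286 [241 242 242 242 242 242 242 242 242 243 242 241 242 241 242 243 106  14
  12  11  10   8  12]
292 [242 242 242 242 241 242 242 241 241 241 241 241 241 242 241 233   0   8
   5   5   6  10   8]
298 [242 242 242 242 242 242 242 242 242 242 242 242 241 241 241 241 242 242
 226 136  15   6   8]
304 [242 242 242 242 242 242 242 242 242 242 241 241 242 242 241 241 242 240
 241 240 160  58   8]
310 [242 242 242 242 242 242 241 241 242 242 242 242 242 242 242 241 241 241
 241 231  82  85  82]
316 [242 242 242 242 241 242 242 242 243 243 242 242 242 241 242 242 241 242
 242 154  15  10  12]
coil [254.7956 193.1097] [254.8873 189.9343]
```

The tips' image size puts them about 18 mm behind the reported TCP, which agrees with the pin push. I'll descend by feel.

Emit:
drive_tool(steps=[0,0,-0.0086,0,-0.003,0.02,0.3,0,0,0,0,0,0.03,0.3,0,0,0,0,0,0.03,0.3,0,0,0,0,0,0.02,0.3,0,0,0,0,0,0.004,0.3,0,0,0,0,0,0.002,0.3,0,0,0,0,0,0.002,0.3,0,0,0,0,0,0,0.3])

```text
time_s: 12.02
tcp_pos: [0.4918, 0.0155, 0.0932]
ee_rot: [[0.998, 0.056, 0.002], [0.056, -0.998, 0.001], [0.002, -0.0, -1.0]]
wrist_force: [-1.0, -0.4, 0.3]
gripper_width: 0.297
gripper_force: 0.0
```

Emit:
drive_tool(steps=[0,0,0,0,0,0.004,0.3,0,0,0,0,0,0.004,0.3,0,0,0,0,0,0.004,0.3,0,0,0,0,0,0.004,0.3,0,0,0,0,0,0.003,0.3,0,0,0,0,0,0.003,0.3,0,0,0,0,0,0.002,0.3,0,0,0,0,0,0,0.3])

```text
time_s: 12.68
tcp_pos: [0.4904, 0.0152, 0.0675]
ee_rot: [[0.998, 0.056, -0.001], [0.056, -0.998, -0.0], [-0.001, 0.0, -1.0]]
wrist_force: [-0.3, 0.6, 1.1]
gripper_width: 0.301
gripper_force: 0.0
```

```bash
python3 - <<'E'
from h import *
plan([.491,.0148,.06],3)
E
```

```text
t 12.68 tcp [0.4904 0.0152 0.0675] fix [0.0279 0.2717 0.0675] xyaw 3.2335482432795994 tilt [-0.0011 -0.0004 -1.    ] shift [0.0006 0.0004 0.0075] turn z rad 0.00407618580747773 F [-0.3372  0.566   1.0683] q [ 20.7808  17.9851 -28.6109  -0.0041 -43.471   72.4558]
```

Emit:
drive_tool(steps=[0,0,0,0,0,0.002,0.3,0,0,0,0,0,0.002,0.3,0,0,0,0,0,0.002,0.3,0,0,0,0,0,0,0.3])

```text
time_s: 13.02
tcp_pos: [0.4904, 0.0152, 0.0616]
ee_rot: [[0.998, 0.056, -0.001], [0.056, -0.998, -0.0], [-0.001, 0.0, -1.0]]
wrist_force: [-1.2, -0.3, 0.3]
gripper_width: 0.297
gripper_force: 0.0
```

Emit:
drive_tool(steps=[0,0,0,0,0,0.0015,0.3,0,0,0,0,0,0.0015,0.3,0,0,0,0,0,0,0.3])

```text
time_s: 13.27
tcp_pos: [0.491, 0.0153, 0.0594]
ee_rot: [[0.998, 0.057, 0.0], [0.057, -0.998, -0.0], [0.0, 0.0, -1.0]]
wrist_force: [-2.0, 0.1, 2.7]
gripper_width: 0.306
gripper_force: 1.6
```

Contact is at TCP z of about 0.0593, so the tips are about 16 mm above the reported TCP. I'll raise 2 mm and close.

Emit:
drive_tool(steps=[0,0,0,0,0,-0.0025,0.3,0,0,0,0,0,0,0.15,0,0,0,0,0,0,0,0,0,0,0,0,0,0,0,0,0,0,0,0,0,0,0,0,0,0,0,0])

```text
time_s: 13.77
tcp_pos: [0.4907, 0.0152, 0.0615]
ee_rot: [[0.998, 0.056, -0.0], [0.056, -0.998, -0.0], [-0.0, 0.0, -1.0]]
wrist_force: [-0.8, 0.1, 0.4]
gripper_width: 0.174
gripper_force: 30.0
```

```bash
python3 - <<'E'
from h import *
plan([.491,.0148,.2],3)
E
```

```text
t 13.77 tcp [0.4907 0.0152 0.0615] fix [0.0282 0.2717 0.0615] xyaw 3.2384745170856797 tilt [-0.0001 -0.0001 -1.    ] shift [ 0.0003  0.0005 -0.1385] turn z rad 0.004162165505248583 F [-0.7883  0.0828  0.3759] q [ 20.7772  18.4876 -28.989    0.003  -42.5318  72.4591]
```

Emit:
drive_tool(steps=[0,0,0,0,0,-0.01,0,0,0,0,0,0,-0.025,0,0,0,0,0,0,-0.035,0,0,0,0,0,0,-0.035,0,0,0,0,0,0,-0.035,0,0,0,0,0,0,0,0])

```text
time_s: 14.27
tcp_pos: [0.4952, 0.016, 0.209]
ee_rot: [[0.998, 0.058, 0.015], [0.058, -0.998, 0.003], [0.015, -0.002, -1.0]]
wrist_force: [0.7, -0.4, -0.5]
gripper_width: 0.165
gripper_force: 30.0
```

```bash
python3 - <<'E'
from h import *
from scipy.optimize import least_squares
s=r.sense();print(s["gripper_width"],s["gripper_force"])
# hole from w4 (camera pose rebuilt from tcp pose then): camera fixed in tool frame
W=r.camera_params("wrist");E=W["extrinsics"];R=s["ee_rot"];p=s["tcp_pos"]
Tt=np.eye(4);Tt[:3,:3]=R;Tt[:3,3]=p;M=E@Tt
R0=np.array([[.269,-.963,-.0018],[-.963,-.269,.001],[-.0015,.0015,-1]]);T0=np.eye(4);T0[:3,:3]=R0;T0[:3,3]=[.5003,-.1377,.1478]
V=dict(camera_matrix=W["camera_matrix"],extrinsics=M@np.linalg.inv(T0))
for n,X,Y,z in[("holeU",277,328,.085),("holeD",277,375,.085),("axisA",275,200,.085),("axisB",278,450,.085),("end",277,495,.08),("ear",277,108,.086)]:
    q=bp(V,214+(X+.5)/6.667-.5,67+(Y+.5)/6.667-.5,z);print(n,q,fx(q)*1000)
plan(fw([0.0087,.0535,.2]),15)
E
```

```text
0.16496863802905998 29.999987483024597
holeU [ 0.5224 -0.2086  0.085 ] [ 0.8597 47.3246 85.    ]
holeD [ 0.521  -0.2034  0.085 ] [ 0.8164 52.6646 85.    ]
axisA [ 0.5264 -0.2222  0.085 ] [ 1.2045 33.1445 85.    ]
axisB [ 0.5185 -0.1951  0.085 ] [ 0.6269 61.3375 85.    ]
end [ 0.5171 -0.1894  0.08  ] [ 0.7252 67.206  80.    ]
ear [ 0.5288 -0.2317  0.086 ] [ 1.049  23.3279 86.    ]
t 14.27 tcp [0.4952 0.016  0.209 ] fix [0.0327 0.2713 0.209 ] xyaw 3.3175087884463195 tilt [ 0.0148  0.0026 -0.9999] shift [0.0204 0.2182 0.0089] turn z rad -0.20389793647691312 F [ 0.6706 -0.3689 -0.4735] q [ 20.779    8.6916 -17.5592   0.18   -62.9017  72.4585]
```

Emit:
drive_tool(steps=[0,0,-0.102,0,0,0,0,0,0,-0.102,0,0,0,0,0,0,0,0.02,0.01,0,0,0,0,0,0.02,0.02,0,0,0,0,0,0.02,0.03,0,0,0,0,0,0,0.03,0,0,0,0,0,0,0.03,0,0,0,0,0,0,0.03,0,0,0,0,0,0,0.01,0,0,0,0,0,0,0,0,0])

```text
time_s: 15.1
tcp_pos: [0.5899, -0.1259, 0.2003]
ee_rot: [[0.967, 0.254, -0.002], [0.254, -0.967, -0.0], [-0.002, -0.0, -1.0]]
wrist_force: [-0.7, -0.0, -0.6]
gripper_width: 0.171
gripper_force: 30.0
```

```bash
python3 - <<'E'
from h import *
plan(fw([0.0082,.053,.14]),15)
E
```

```text
t 15.1 tcp [ 0.5899 -0.1259  0.2003] fix [0.0874 0.1097 0.2003] xyaw 14.724568748077358 tilt [-0.0017 -0.     -1.    ] shift [-0.0789  0.0571  0.0604] turn z rad -0.004807182208940066 F [-0.7369 -0.0371 -0.5954] q [  3.308   20.1595  -3.1136  -0.0043 -66.8236 101.4182]
```

Emit:
drive_tool(steps=[0,0,-0.005,-0.0263,0.019,0,0,0,0,0,-0.0263,0.019,0,0,0,0,0,-0.0263,0.019,0,0,0,0,0,0,0,0.02,0,0,0,0,0,0,0.02,0,0,0,0,0,0,0.014,0,0,0,0,0,0,0,0,0,0,0,0,0,0,0])

```text
time_s: 15.77
tcp_pos: [0.5282, -0.1987, 0.1471]
ee_rot: [[0.965, 0.263, -0.002], [0.263, -0.965, 0.0], [-0.002, -0.001, -1.0]]
wrist_force: [0.3, 0.3, -0.2]
gripper_width: 0.168
gripper_force: 30.0
```

```bash
python3 - <<'E'
from h import *
plan(fw([0.0082,.053,.14]),15)
t=r.capture("top")[135:225,235:345];s=r.capture("side")[150:215,235:315]
np.save("t.npy",t)
o=np.zeros((400,800,3),np.uint8);o[:327,:400]=cv2.resize(t,(400,327),interpolation=cv2.INTER_CUBIC);o[:325,400:]=cv2.resize(s,(400,325),interpolation=cv2.INTER_CUBIC)
cv2.imwrite("pics/last.png",o)
S=r.camera_params("side")
for n,q in dict(tip=fw([-.0005,.053,.0965]),hole=fw([-.0005,.053,.085]),end=fw([0,.070,.075]),ear=fw([0,.027,.092])).items(): print(n,(pr(S,q)-[235,150])*5+[400,0])
E
```

```text
t 15.77 tcp [ 0.5282 -0.1987  0.1471] fix [0.009  0.0554 0.1471] xyaw 15.274982128811011 tilt [-0.0016  0.0001 -1.    ] shift [-0.0008  0.0024  0.0071] turn z rad 0.004799343531895307 F [ 0.2633  0.3084 -0.1542] q [ -4.1602  19.0173 -12.9924   0.0029 -58.0848 109.4336]
tip [582.2265 157.7486]
hole [581.8594 179.0256]
end [575.404  213.8718]
ear [588.6075 142.1947]
```

View pics/last.png

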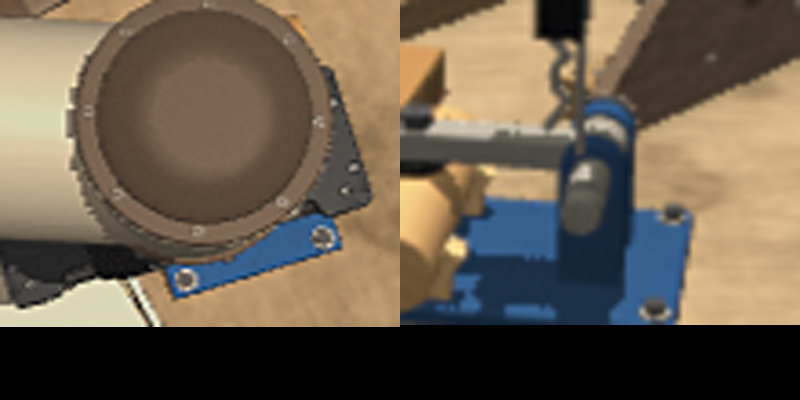

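The side crop shows the straight leg at column 580, ending near row 155 just above the pin, with the bow on the +x side. I'll feel down onto the pin.

Emit:
drive_tool(steps=[0,0,0.005,-0.0015,0.0019,0.004,0,0,0,0,0,0,0.004,0,0,0,0,0,0,0.002,0,0,0,0,0,0,0,0,0,0,0,0,0,0.001,0,0,0,0,0,0,0.001,0,0,0,0,0,0,0.001,0,0,0,0,0,0,0,0])

```text
time_s: 16.53
tcp_pos: [0.5276, -0.2017, 0.1343]
ee_rot: [[0.966, 0.257, -0.0], [0.257, -0.966, 0.0], [-0.0, -0.0, -1.0]]
wrist_force: [0.4, -0.9, -1.0]
gripper_width: 0.169
gripper_force: 30.0
```

Emit:
drive_tool(steps=[0,0,0,0,0,0.001,0,0,0,0,0,0,0,0])

```text
time_s: 16.7
tcp_pos: [0.5276, -0.2017, 0.1334]
ee_rot: [[0.966, 0.257, -0.0], [0.257, -0.966, 0.0], [-0.0, -0.0, -1.0]]
wrist_force: [0.3, 0.3, -0.4]
gripper_width: 0.171
gripper_force: 30.0
```

```bash
python3 - <<'E'
from h import *
plan(fw([0.0075,.0535,.13]),15)
E
```

```text
t 16.7 tcp [ 0.5276 -0.2017  0.1334] fix [0.0077 0.0526 0.1334] xyaw 14.920555805098225 tilt [-0.0002  0.0001 -1.    ] shift [-0.0002 -0.0009  0.0034] turn z rad -0.001386562772632071 F [ 0.2639  0.3153 -0.3744] q [ -4.4884  19.8007 -14.0107  -0.0032 -56.1984 109.4107]
```

Emit:
drive_tool(steps=[0,0,0,0,0,0.001,0,0,0,0,0,0,0.0005,0,0,0,0,0,0,0,0])

```text
time_s: 16.95
tcp_pos: [0.5276, -0.2017, 0.1319]
ee_rot: [[0.966, 0.258, -0.0], [0.258, -0.966, 0.0], [-0.0, -0.0, -1.0]]
wrist_force: [-0.4, -0.3, 0.0]
gripper_width: 0.17
gripper_force: 30.0
```

Emit:
drive_tool(steps=[0,0,0,0,0,0.001,0,0,0,0,0,0,0,0])

```text
time_s: 17.12
tcp_pos: [0.5276, -0.2017, 0.1309]
ee_rot: [[0.966, 0.258, -0.0], [0.258, -0.966, 0.0], [-0.0, -0.0, -1.0]]
wrist_force: [0.6, -0.2, -0.7]
gripper_width: 0.175
gripper_force: 30.0
```

Emit:
drive_tool(steps=[0,0,0,0,0,0.001,0,0,0,0,0,0,0.001,0,0,0,0,0,0,0,0])

```text
time_s: 17.37
tcp_pos: [0.5275, -0.2016, 0.1288]
ee_rot: [[0.966, 0.258, -0.001], [0.258, -0.966, 0.0], [-0.0, -0.0, -1.0]]
wrist_force: [-1.0, 0.0, -1.1]
gripper_width: 0.17
gripper_force: 30.0
```

Emit:
drive_tool(steps=[0,0,0,0,0,0.001,0,0,0,0,0,0,0.001,0,0,0,0,0,0,0,0])

```text
time_s: 17.62
tcp_pos: [0.5275, -0.2016, 0.1268]
ee_rot: [[0.966, 0.258, -0.0], [0.258, -0.966, 0.0], [-0.0, -0.0, -1.0]]
wrist_force: [-0.1, 0.5, 0.4]
gripper_width: 0.17
gripper_force: 30.0
```

Emit:
drive_tool(steps=[0,0,0,0,0,0.003,0,0,0,0,0,0.0015,0,0,0,0,0,0,0,0,0])

```text
time_s: 17.87
tcp_pos: [0.5277, -0.2028, 0.1235]
ee_rot: [[0.966, 0.257, -0.001], [0.257, -0.966, 0.001], [-0.001, -0.001, -1.0]]
wrist_force: [0.5, 2.1, -1.6]
gripper_width: 0.171
gripper_force: 30.0
```

Emit:
drive_tool(steps=[0,0,0,0,-0.0015,0,0,0,0,0,0,-0.0015,0,0,0,0,0,0,0,0,0])

```text
time_s: 18.12
tcp_pos: [0.5274, -0.2004, 0.1243]
ee_rot: [[0.966, 0.258, 0.001], [0.258, -0.966, -0.001], [0.0, 0.001, -1.0]]
wrist_force: [0.2, -1.1, -1.3]
gripper_width: 0.174
gripper_force: 30.0
```

Emit:
drive_tool(steps=[0,0,0,0.002,0.0015,0,0,0,0,0,0,0,0,0])

```text
time_s: 18.28
tcp_pos: [0.5295, -0.2013, 0.1241]
ee_rot: [[0.966, 0.258, -0.001], [0.258, -0.966, -0.0], [-0.001, -0.0, -1.0]]
wrist_force: [-0.1, -1.1, -0.1]
gripper_width: 0.167
gripper_force: 30.0
```

Emit:
drive_tool(steps=[0,0,0,-0.002,0,0,0,0,0,0,-0.002,0,0,0,0,0,0,0,0,0,0])

```text
time_s: 18.53
tcp_pos: [0.5258, -0.2023, 0.1242]
ee_rot: [[0.966, 0.257, 0.001], [0.257, -0.966, 0.0], [0.001, 0.0, -1.0]]
wrist_force: [1.6, -0.4, -0.6]
gripper_width: 0.169
gripper_force: 30.0
```

The leg is in the hole: it feels walls both ways along y and on one side in x. I'll centre it and press down.

Emit:
drive_tool(steps=[0,0,0,0.0024,-0.0002,0,0,0,0,0,0,0,0.002,0,0,0,0,0,0,0.002,0,0,0,0,0,0,0.002,0,0,0,0,0,0,0.0015,0,0,0,0,0,0,0.0015,0])

```text
time_s: 19.03
tcp_pos: [0.5279, -0.2014, 0.1147]
ee_rot: [[0.966, 0.258, -0.001], [0.258, -0.966, 0.0], [-0.001, -0.0, -1.0]]
wrist_force: [-0.6, -0.2, -1.0]
gripper_width: 0.17
gripper_force: 30.0
```

Emit:
drive_tool(steps=[0,0,0,0,0,0.0015,0,0,0,0,0,0,0.0015,0,0,0,0,0,0,0.0015,0])

```text
time_s: 19.28
tcp_pos: [0.528, -0.2014, 0.1104]
ee_rot: [[0.966, 0.258, -0.0], [0.258, -0.966, -0.0], [-0.0, -0.0, -1.0]]
wrist_force: [-0.2, 0.0, -0.5]
gripper_width: 0.165
gripper_force: 30.0
```

```bash
python3 - <<'E'
from h import *
plan(fw([0.0075,.0535,.0835]),15)
E
```

```text
t 19.28 tcp [ 0.528  -0.2014  0.1104] fix [0.0081 0.0528 0.1104] xyaw 14.923830828452168 tilt [-0.0001 -0.     -1.    ] shift [-0.0006 -0.0007  0.0269] turn z rad -0.0013294028320260556 F [-0.1685  0.0459 -0.5496] q [ -4.4537  21.218  -15.6143   0.001  -53.171  109.377 ]
```

Emit:
drive_tool(steps=[0,0,0,0,0,0.0015,0,0,0,0,0,0,0.0015,0,0,0,0,0,0,0.0015,0])

```text
time_s: 19.53
tcp_pos: [0.528, -0.2014, 0.1059]
ee_rot: [[0.966, 0.258, 0.0], [0.258, -0.966, -0.0], [0.0, 0.0, -1.0]]
wrist_force: [-0.1, 0.6, -0.8]
gripper_width: 0.172
gripper_force: 30.0
```

Emit:
drive_tool(steps=[0,0,0,0,0,0.0015,0,0,0,0,0,0,0.0015,0])

```text
time_s: 19.7
tcp_pos: [0.5288, -0.2015, 0.1034]
ee_rot: [[0.966, 0.258, 0.002], [0.258, -0.966, -0.0], [0.002, 0.001, -1.0]]
wrist_force: [0.9, 0.6, 2.3]
gripper_width: 0.174
gripper_force: 30.0
```

Emit:
drive_tool(steps=[0,0,0,0,0,0.0015,0,0,0,0,0,0,0.0015,0])

```text
time_s: 19.87
tcp_pos: [0.5292, -0.2017, 0.1012]
ee_rot: [[0.966, 0.258, 0.003], [0.258, -0.966, -0.001], [0.002, 0.002, -1.0]]
wrist_force: [0.7, -1.0, 5.1]
gripper_width: 0.171
gripper_force: 30.0
```

Emit:
drive_tool(steps=[0,0,0,0,0,0.0015,0,0,0,0,0,0,0.0015,0])

```text
time_s: 20.03
tcp_pos: [0.5292, -0.2018, 0.0985]
ee_rot: [[0.966, 0.258, 0.003], [0.258, -0.966, -0.001], [0.002, 0.002, -1.0]]
wrist_force: [-0.5, 0.5, 6.3]
gripper_width: 0.169
gripper_force: 30.0
```

Emit:
drive_tool(steps=[0,0,0,0,0,0.0015,0,0,0,0,0,0,0.0015,0])

```text
time_s: 20.2
tcp_pos: [0.5292, -0.2017, 0.0952]
ee_rot: [[0.966, 0.258, 0.003], [0.258, -0.966, -0.001], [0.003, 0.002, -1.0]]
wrist_force: [0.5, -0.0, 4.3]
gripper_width: 0.171
gripper_force: 30.0
```

Emit:
drive_tool(steps=[0,0,0,0,0,0.0015,0,0,0,0,0,0,0.0015,0,0,0,0,0,0,0.0015,0])

```text
time_s: 20.45
tcp_pos: [0.5288, -0.2012, 0.0892]
ee_rot: [[0.966, 0.257, 0.002], [0.257, -0.966, 0.0], [0.002, 0.0, -1.0]]
wrist_force: [4.4, 1.9, -0.4]
gripper_width: 0.172
gripper_force: 30.0
```

Emit:
drive_tool(steps=[0,0,0,0,0,0.0015,0,0,0,0,0,0,0.0015,0])

```text
time_s: 20.62
tcp_pos: [0.5282, -0.2012, 0.0859]
ee_rot: [[0.966, 0.257, 0.0], [0.257, -0.966, 0.0], [0.0, -0.0, -1.0]]
wrist_force: [3.5, 0.9, -1.3]
gripper_width: 0.167
gripper_force: 30.0
```

Emit:
drive_tool(steps=[0,0,0,0,0,0.0015,0,0,0,0,0,0,0.001,0,0,0,0,0,0,0,0])

```text
time_s: 20.87
tcp_pos: [0.5267, -0.2013, 0.0831]
ee_rot: [[0.966, 0.257, -0.003], [0.257, -0.966, 0.001], [-0.003, -0.001, -1.0]]
wrist_force: [0.7, 0.3, -3.3]
gripper_width: 0.172
gripper_force: 30.0
```

Emit:
drive_tool(steps=[0,0,0,0,0,0.001,0,0,0,0,0,0,0,0])

```text
time_s: 21.03
tcp_pos: [0.527, -0.2014, 0.0826]
ee_rot: [[0.966, 0.257, -0.002], [0.257, -0.966, 0.0], [-0.002, -0.001, -1.0]]
wrist_force: [-0.4, 0.5, -1.0]
gripper_width: 0.165
gripper_force: 30.0
```

Emit:
drive_tool(steps=[0,0,0,0,0,0.001,0,0,0,0,0,0,0,0])

```text
time_s: 21.2
tcp_pos: [0.5274, -0.2015, 0.0819]
ee_rot: [[0.966, 0.257, -0.001], [0.257, -0.966, -0.0], [-0.001, -0.0, -1.0]]
wrist_force: [-0.3, -0.6, -0.4]
gripper_width: 0.169
gripper_force: 30.0
```

Emit:
drive_tool(steps=[0,0,0,0,0,0.001,0,0,0,0,0,0,0,0])

```text
time_s: 21.37
tcp_pos: [0.5281, -0.2015, 0.0812]
ee_rot: [[0.966, 0.258, 0.0], [0.258, -0.966, -0.0], [0.0, 0.0, -1.0]]
wrist_force: [1.0, 0.4, -0.4]
gripper_width: 0.17
gripper_force: 30.0
```

Emit:
drive_tool(steps=[0,0,0,0,0,0.001,0,0,0,0,0,0,0,0])

```text
time_s: 21.53
tcp_pos: [0.5286, -0.2016, 0.0806]
ee_rot: [[0.966, 0.258, 0.001], [0.258, -0.966, -0.001], [0.001, 0.001, -1.0]]
wrist_force: [1.0, -0.2, 1.8]
gripper_width: 0.171
gripper_force: 30.0
```

Emit:
drive_tool(steps=[0,0,0,0,0,0.001,0,0,0,0,0,0,0,0])

```text
time_s: 21.7
tcp_pos: [0.5291, -0.2017, 0.08]
ee_rot: [[0.966, 0.258, 0.002], [0.258, -0.966, -0.001], [0.002, 0.001, -1.0]]
wrist_force: [0.7, 0.2, 4.1]
gripper_width: 0.167
gripper_force: 30.0
```

The bow snapped over. I'll release and confirm the seating by touching the coil top with closed fingers.

Emit:
drive_tool(steps=[0,0,0,0,0,-0.001,0.3,0,0,0,0,0,0,0.3,0,0,0,0,0,0,0.3,0,0,0,0,0,-0.01,0.3,0,0,0,0,0,-0.015,0.3,0,0,0,0,0,-0.017,0.1,0,0,0,0,0,0,0,0,0,0,0,0,0,0,0,0,0,0,0,0,0])

```text
time_s: 22.45
tcp_pos: [0.5274, -0.2012, 0.1217]
ee_rot: [[0.966, 0.257, -0.001], [0.257, -0.966, 0.001], [-0.001, -0.001, -1.0]]
wrist_force: [0.0, 0.3, -0.1]
gripper_width: 0.08
gripper_force: 0.0
```

```bash
python3 - <<'E'
from h import *
plan(fw([0.0085,.0528,.106]),15)
S=r.camera_params("side");a=r.capture("side");np.save("s.npy",a)
g=cv2.cvtColor(a,cv2.COLOR_BGR2GRAY)
for z in(.120,.097,.085,.053,.035): print(z,pr(S,fw([0,.0528,z])),pr(S,fw([.009,.0528,z])))
E
```

```text
t 22.45 tcp [ 0.5274 -0.2012  0.1217] fix [0.0076 0.0531 0.1217] xyaw 14.906353460718906 tilt [-0.0009  0.0005 -1.    ] shift [0.0009 0.0003 0.0157] turn z rad -0.0016344404435532961 F [ 0.0421  0.339  -0.1447] q [ -4.4532  20.4933 -14.8563  -0.0318 -54.7056 109.3779]
0.12 [271.4007 172.6371] [267.6366 172.3568]
0.097 [271.2535 181.31  ] [267.536  181.0192]
0.085 [271.1782 185.7507] [267.4845 185.4546]
0.053 [270.9819 197.3197] [267.3503 197.0105]
0.035 [270.8743 203.6585] [267.2767 203.3423]
```

Emit:
drive_tool(steps=[0,0,0,0.0009,0,0.005,0,0,0,0,0,0,0.005,0,0,0,0,0,0,0.004,0,0,0,0,0,0,0.001,0,0,0,0,0,0,0.001,0,0,0,0,0,0,0,0])

```text
time_s: 23.0
tcp_pos: [0.5287, -0.2012, 0.1055]
ee_rot: [[0.966, 0.258, -0.001], [0.258, -0.966, 0.0], [-0.001, -0.0, -1.0]]
wrist_force: [0.3, 0.2, 0.3]
gripper_width: 0.004
gripper_force: 0.0
```

Emit:
drive_tool(steps=[0,0,0,0,0,0.001,0,0,0,0,0,0,0.001,0,0,0,0,0,0,0,0])

```text
time_s: 23.25
tcp_pos: [0.5288, -0.2011, 0.104]
ee_rot: [[0.966, 0.258, -0.0], [0.258, -0.966, 0.0], [0.0, -0.0, -1.0]]
wrist_force: [-0.6, -0.7, 0.8]
gripper_width: 0.006
gripper_force: 0.0
```

Emit:
drive_tool(steps=[0,0,0,0,0,0.001,0,0,0,0,0,0,0,0])

```text
time_s: 23.42
tcp_pos: [0.5288, -0.2011, 0.103]
ee_rot: [[0.966, 0.258, -0.0], [0.258, -0.966, 0.0], [0.0, -0.0, -1.0]]
wrist_force: [-0.4, -0.1, -0.9]
gripper_width: 0.004
gripper_force: 0.0
```

Emit:
drive_tool(steps=[0,0,0,0,0,0.001,0,0,0,0,0,0,0,0])

```text
time_s: 23.58
tcp_pos: [0.5288, -0.2011, 0.1019]
ee_rot: [[0.966, 0.258, -0.0], [0.258, -0.966, 0.0], [-0.0, -0.0, -1.0]]
wrist_force: [1.4, -0.5, 0.3]
gripper_width: 0.005
gripper_force: 0.0
```

Emit:
drive_tool(steps=[0,0,0,0,0,0.001,0,0,0,0,0,0,0,0])

```text
time_s: 23.75
tcp_pos: [0.5293, -0.2013, 0.1015]
ee_rot: [[0.966, 0.258, 0.001], [0.258, -0.966, -0.001], [0.001, 0.001, -1.0]]
wrist_force: [-1.0, 0.6, 1.3]
gripper_width: 0.005
gripper_force: 0.9
```

Emit:
drive_tool(steps=[0,0,0,0,0,0.001,0,0,0,0,0,0,0,0])

```text
time_s: 23.92
tcp_pos: [0.5299, -0.2015, 0.1011]
ee_rot: [[0.966, 0.258, 0.002], [0.258, -0.966, -0.001], [0.002, 0.002, -1.0]]
wrist_force: [0.0, 0.3, 4.0]
gripper_width: 0.005
gripper_force: 2.3
```

Emit:
drive_tool(steps=[0,0,0,0,0,0.001,0,0,0,0,0,0,0.0005,0,0,0,0,0,0,0,0])

```text
time_s: 24.17
tcp_pos: [0.5309, -0.2017, 0.1007]
ee_rot: [[0.966, 0.259, 0.005], [0.259, -0.966, -0.002], [0.004, 0.003, -1.0]]
wrist_force: [1.1, -0.1, 8.5]
gripper_width: 0.005
gripper_force: 4.1
```

Emit:
drive_tool(steps=[0,0,0,0,0,-0.01,0,0,0,0,0,0,-0.03,0,0,0,0,0,0,-0.035,0,0,0,0,0,0,-0.035,0,0,0,0,-0.03,0,0,0,0,0,0,-0.035,-0.01,0,0,0,0,0,-0.035,-0.02,0,0,0,0,0,-0.035,-0.02,0,0,0,0,0,-0.035,-0.02,0,0,0,0,0,0,0,0,0])

```text
time_s: 25.0
tcp_pos: [0.3386, -0.1758, 0.2077]
ee_rot: [[0.967, 0.257, -0.004], [0.257, -0.967, 0.003], [-0.003, -0.004, -1.0]]
wrist_force: [0.9, -0.4, -1.0]
gripper_width: 0.006
gripper_force: 0.0
```

```bash
python3 - <<'E'
from h import *
s=r.sense();print(s["tcp_pos"])
a=r.capture("side");b=r.capture("top");np.save("a.npy",a);np.save("b.npy",b)
S=r.camera_params("side");T=r.camera_params("top")
l=np.load("s.npy")
for n,z in(("coiltop",.12),("coilc",.1085),("tip",.035)):
  for x in(0,.009): print(n,x,pr(S,fw([x,.053,z])),pr(T,fw([x,.053,z])))
g=cv2.cvtColor(a,cv2.COLOR_BGR2GRAY);print(g[160:212:2,254:284:2])
print(pr(S,fw([0,.07,.075])),pr(S,fw([0,.027,.092])))
E
```

```text
[ 0.3386 -0.1758  0.2077]
coiltop 0 [271.3886 172.6731] [281.6367 195.4962]
coiltop 0.009 [267.6238 172.3927] [280.4976 191.6823]
coilc 0 [271.3147 177.0371] [281.4401 195.8099]
coilc 0.009 [267.5733 176.7514] [280.3167 192.0476]
tip 0 [270.8627 203.699 ] [280.3001 197.6285]
tip 0.009 [267.2644 203.3826] [279.2677 194.1664]
[[180 181 182 186 184 182 180 182 182 183 181 176 128 116  75]
 [183 183 187 186 184 184 180 175 173 172 163 112 117 112  54]
 [178 181 184 186 184 185 191 186 155 156 130 118 112  53  55]
 [190 188 188 181 177 177 182  82 137 155 106 117  90  51  55]
 [191 189 187 185 181 185 184  69  68  78 118 126  65  57  58]
 [193 193 188 183 181 180 182  70  76  76  78  80  74  89  56]
 [187 187 182 180 180 179 176  71  86  73  71  69  80  64  57]
 [179 187 156 184 163 157 139 141  66 161 184 178  98  61  87]
 [188 188 189 185 108  95 101 123 122 179 180 174 159  66 100]
 [ 95 105 119 115  64 145 155  84  75  90  88  95 120  70 148]
 [ 73  73  73  72  77  89 108  79  69  36  36  52  72  49 148]
 [ 77  76  72  73  67  87  86  63  77 181 174  46  44  37 149]
 [191 181 177 175 
[... 204 characters left out ...]
 103 132 137  48  34  34 158]
 [ 85  87  87  88  88  88  77  75  73  74  85  36  35  32  95]
 [ 90  90  90  89  88  89  67  70  72  73  63  34  36  36  86]
 [ 89  89  89  89  90  90  54  79  63  73  44  33  36  35  85]
 [ 90  89  88  87  88  88  59  71  36  57  51  35  35  39  88]
 [ 89  88  87  89  88  89  76  54  35  45  62  34  34  84  90]
 [ 44  43  44  50  49  50  40  35  34  39  74  36  33  86  89]
 [ 49  49  44  43  43  44  39  34  34  37  71  37  35  86  90]
 [ 90  90  87  88  86  86  41  39  39  38  37  34  34  86  90]
 [ 90  90  89  88  89  61  44  44  46  46  46  45  54  90  91]
 [ 90  90  89  89  89  90  86  45  45  46  44  54  92  91  88]]
[270.0808 192.7744] [272.7215 178.4389]
```

```bash
python3 -c "
from station import r
print(r.sense()['time_s'],r.finish_job())"
```

```text
the job is handed in; nothing more can be done
25.1 None
```

I pushed the pin home against its stop, snapped the cotter through the cross hole, let go of it and handed the job in at 25 s; seating was checked by feel and side-camera pixel values (coil top felt about 2 mm low, within the 3.5 mm tolerance), and no verdict was returned.

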